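Seat the lens cell on the inspection camera's keyed mount

ROBOT

A 6-joint arm with a two-finger parallel gripper is mounted at the origin on a cart in front of the work surface, level with it; the furniture and walls round the work are solid. World frame = base frame: x ahead of the robot, y to its left, z up, the work surface at z = 0. Lengths are in m, angles in degrees, forces in N, time in s.
With the tool pointing down it reaches from about 0.35 to 0.875 m from the base axis. Payload 4.2 kg.
Tool frame: the origin (TCP) lies at the very end of the fingers, on their centre line; the grasp point (between the pads) lies 19 mm behind it; z points along the fingers, y is the line along which they close (so a half turn about z gives the same grasp; the last joint's range is limited). The gripper opens to 87 mm and grips with 3 to 60 N. Pads are 19 mm wide; open, the fingers measure 117 mm over their backs; the gripper's body (75 mm by 190 mm) begins 51 mm behind the grasp point.
Start: joints at [80.936, 22.042, 0.453, 0, -68.411, -14.817], TCP at [0.253, 0.571, 0.223] pointing down, gripper open.
Joint ranges: [-179.83, 179.83], [-69.29, 118.12], [-61.27, 80.66], [-181.25, 117.63], [-171.15, -9.14], [-177.46, 177.46]. Speed limits (degrees/s): [159.86, 159.86, 180, 180, 180, 180].

INTERFACE

Orientations are given as a 3x3 rotation matrix whose columns are the frame's x, y, z axes.
In Python, from station import monitor, cams, ticket gives the robot as it stands.
- The arm moves only by the tool drive_tool, never from a script. Its argument "moves" is a list of rows, each an object with "delta_pos": the shift along the tool's x, y, z in mm, a list of three; "turn": the turn about the tool's z in rad; "claw": the opening, from 0 (shut) to 1 (fully open). A call has 1 to 12 rows; each row shifts and turns the commanded pose from where the row before left it, along the tool's axes as they then stand; what a row does not reach is not made up. A row lasts 1/8 s, in which the tool goes at most 62.5 mm and 10.7 degrees, less where a joint would pass 70% of its speed; a pose out of reach is approached as far as the arm can. A call is refused whole if a number of a shift passes 62.5 or a number of a turn 0.188, either way. A call with a gripper value outside its range is refused whole. The fingers move at their own pace and stop on an object; the grip force is fixed at half the most. Time passes only in rows, so rows that do not move let the fingers close. It gives the time, the measured TCP pose, the force, the opening and the grip force at its end, in the units of the state.
- monitor.sense(): the state, without advancing time (a new reading comes with each control period).
- cams.capture(name): name is "scene" or "top" or "wrist"; returns a dict with "color" (420x560x3 uint8, red, green, blue), "range_z" (420x560 float32, m along the optical axis (not along the pixel's ray), 0 where there is no reading), "vertical_fov" (degrees; the focal length in pixels is half the picture's height over the tangent of half this angle, whatever the lens; pixels are square), "cx", "cy" (the principal point, pixels), "dist" ([k1, k2, p1, p2, k3] as OpenCV has them; the pictures are not rectified), "extrinsics" (4x4, takes a point from camera to world coordinates). Camera axes: x right, y down, z forward; pixel columns grow to the right and rows downward; lengths in m; the calibration is good to about 2 mm. A picture is of the moment at which its call begins.
- ticket.finish_job(): hands the job in; it is judged then, once.
The state is a dict: "time_s": time; "joints": joint angles; "joint_velocities": joint speeds; "effort": joint torques, N m; "tcp_pos": TCP position; "ee_rot": TCP orientation; "wrist_force": force on the tool from outside, world axes, zero at the start; "moment": the same for the moment, N m; "gripper_width": opening from 0.0 (shut) to 1.0 (fully open); "gripper_force": force on a finger pad.
Only numpy, scipy, OpenCV 4.12 (cv2) and the standard library are available. Lean on these libraries where they do the work, as an engineer would, in place of code of your own. Each camera call takes 0.05 s, during which the arm holds its last target. There are 200 camera calls.

TASK

Pick up the round knurled lens cell, put it open side down over the spigot of the inspection camera that lies on the table with its lens mount upward, and turn it on its axis until its hidden keyways drop over the spigot's keys. Then press it down against the spring ring until it is fully home, and finish while still holding it there with the gripper, pressed home: do not let go. Leave the other things on the table where they are.

Things in the scene. Friction and masses are not known exactly. Their poses are not given: they have to be found in the camera images.
- cell_center (a point): Lens cell: loose dark collar, knurled side, closed top with dark window, 55 mm diameter, 44 mm high, 0.14 kg, stands open side down. Point: its centre, 22 mm above its underside; z: its axis, up. Hidden inside: 46 mm bore with a flange (36 mm bore, 14 to 22 mm above the underside) cut by four keyways 90 degrees apart, 9.5 mm wide, not marked outside.
- mount_axis (a point): Lens mount of the inspection camera, a fixed 96x96 mm box on its back, deck 40 mm above the table, spigot up. Point: centre of the spigot's top, 41 mm above the deck; z up along the mount's axis. Spigot 33 mm in diameter, its top 6 mm tapering to 26 mm. A collar fully home has its underside 3 mm above the deck; there the spigot meets the inside of its closed top.
- key_tops (a point): Point on the spigot's axis level with the tops of its four keys, 32 mm above the deck. Keys: 5.5 mm wide, 90 degrees apart, 5 mm out from the spigot, at an unknown angle that the camera's yaw does not tell. The collar's flange rests on them (underside 18 mm above the deck) until turned, by 45 degrees at most to the nearer side or 90 one way; it then drops 10 mm; fit within about 6 degrees.
- seat_ring (a joint): Spring ring round the foot of the spigot, steel, 57 mm outside diameter, 3 mm thick. Value: metres pressed down. 0: free, its top 8 mm above the deck, where the dropped collar first stands; 0.005: lens cell fully home. It pushes back with about 5 N at 0 and 9 N at 0.005, and lifts the collar again if that is let go.
- screw_dish_mid (a point): Bystander: round grey parts dish with screws in it, 112 mm across, 22 mm high; the point is at its middle.
- magnetizer_mid (a point): Bystander: small block with two driver holes, 21x34x18 mm; the point is at its middle.
- tweezers_mid (a point): Bystander: steel tweezers, 16x108x9 mm; the point is at its middle.
- scissors_mid (a point): Bystander: scissors lying flat, 87x199x9 mm; the point is at its middle.
- flux_tin_mid (a point): Bystander: round tin with a white lid, 90 mm across, 32 mm high; the point is at its middle.
- held_board_mid (a point): Bystander: small green circuit board, 34x62x8 mm; the point is at its middle.

How it is judged:
By the outcome, as a careful person would: the job done as asked, in the order asked, and still so for the second after the job is handed in, while the arm keeps its last pose, push and grip.
It also fails if it takes over 58 s, if anything falls off the work surface, if the arm or the gripper's body presses on something with over 40 N, if the wrist force passes 120 N, or if a joint passes its speed limit or range.

## Working session

There is one attempt and no reset: what is moved stays moved. The work goes in short steps, Python scripts to look and compute and a tool call to move; the robot and the scene stay as the last step left them, time stands still between calls to the robot, and variables do not carry over. Pictures are saved under pics/ and viewed, at most 10 in all, crops included, and the job is handed in when it is done.

Besides the shell and the picture viewer there is one more tool, called in YAML: its name, and indented under it one key for each argument. drive_tool: Moves the arm, as the interface text tells. Its arguments: {"type":"object","properties":{"moves":{"type":"array","items":{"type":"object","properties":{"delta_pos":{"type":"array","items":{"type":"number"}},"turn":{"type":"number"},"claw":{"type":"number"}}}}},"required":["moves"]}

```bash
mkdir -p pics
cat > h.py <<'E'
import numpy as np, cv2
from station import monitor, cams, ticket
def cap(n):
    c=cams.capture(n); h=c["color"].shape[0]; f=h/2/np.tan(np.radians(c["vertical_fov"])/2)
    c["K"]=np.array([[f,0,c["cx"]],[0,f,c["cy"]],[0,0,1]]); return c
def pts(c,uv,z=None):
    uv=np.asarray(uv,float).reshape(-1,1,2)
    d=cv2.undistortPoints(uv,c["K"],np.array(c["dist"],float)).reshape(-1,2)
    E=np.array(c["extrinsics"]); d=np.c_[d,np.ones(len(d))]@E[:3,:3].T; o=E[:3,3]
    return o+d*((z-o[2])/d[:,2])[:,None]
def cloud(c):
    h,w=c["range_z"].shape; v,u=np.mgrid[:h,:w]
    d=cv2.undistortPoints(np.stack([u,v],-1).reshape(-1,1,2).astype(float),c["K"],np.array(c["dist"],float)).reshape(h,w,2)
    E=np.array(c["extrinsics"]); r=c["range_z"][...,None]
    return np.concatenate([d*r,r],-1)@E[:3,:3].T+E[:3,3]
def save(c,n): cv2.imwrite("pics/"+n,c["color"][...,::-1])
E
python3 - <<'E'
from h import *
s=monitor.sense();print(s["time_s"],s["tcp_pos"],s["ee_rot"],s["wrist_force"],s["gripper_width"])
a=cap("top");b=cap("scene")
for c in(a,b):print(c["extrinsics"],c["dist"],c["vertical_fov"])
cv2.imwrite("pics/a.png",cv2.resize(a["color"][...,::-1],(800,600)))
save(b,"b.png")
E
```

```text
0.0 [0.2527576  0.57094935 0.2214737 ] [[ 9.14312978e-01 -4.05007539e-01 -8.19894644e-04]
 [-4.05008364e-01 -9.14310795e-01 -1.99853756e-03]
 [ 5.97842537e-05  2.15935302e-03 -9.99997667e-01]] [-0.42761279  0.87539847  0.33153446] 0.9957786994316947
[[-0.03060773 -0.97466718  0.22155597  0.26456063]
 [-0.99952014  0.03090177 -0.00213985  0.02067275]
 [-0.00476083 -0.22151515 -0.97514531  1.27653733]
 [ 0.          0.          0.          1.        ]] [0.03224221 0.         0.         0.         0.        ] 49.90758207993975
[[ 0.81693678 -0.27988691  0.50425948 -0.02497562]
 [-0.57631326 -0.42929884  0.69538876 -0.76657178]
 [ 0.0218478  -0.85870008 -0.51201254  0.66613712]
 [ 0.          0.          0.          1.        ]] [-0.08451166  0.          0.          0.          0.        ] 45.508762769855835
```

View pics/a.png

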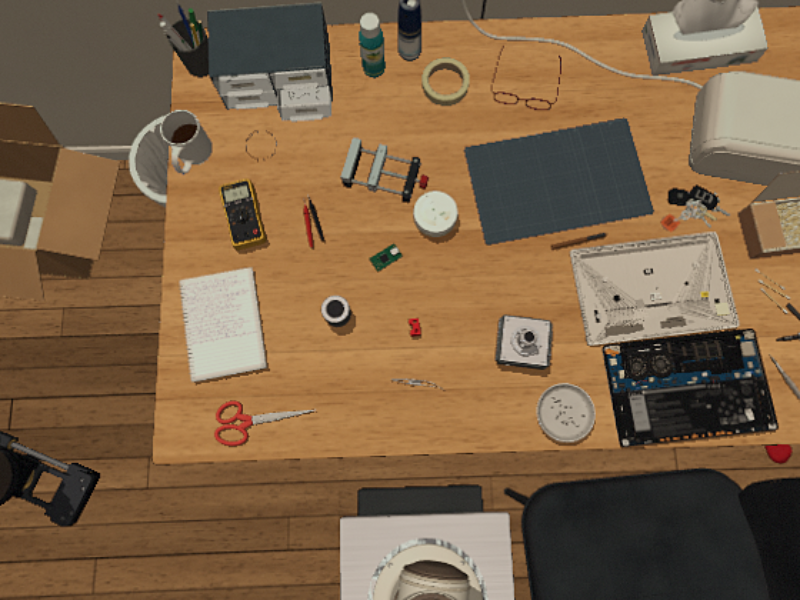

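View pics/b.png

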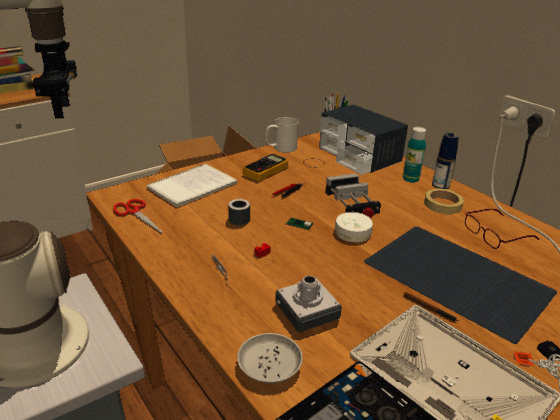

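The top view shows the cell at about (337,311) and the mount with its spigot at (527,338), both in the 800-pixel picture. Next I'll measure both from the depth images.

Run:
```python
from h import *
a=cap("top");b=cap("scene")
for n,c in(("top",a),("scene",b)):
    P=cloud(c); 
    for nm,g,zl,zh,r in(("cell",pts(a,[236,218],.044)[0],.038,.052,.04),("spig",pts(a,[369,236],.081)[0],.074,.09,.03),("deck",pts(a,[367,239],.04)[0],.034,.046,.075)):
        m=(P[...,2]>zl)&(P[...,2]<zh)&(np.hypot(P[...,0]-g[0],P[...,1]-g[1])<r)&(c["range_z"]>0)
        q=P[m]
        if len(q)<5: print(n,nm,g,len(q));continue
        (cx,cy),R=cv2.minEnclosingCircle(q[:,:2].astype(np.float32))
        print(n,nm,len(q),q.mean(0).round(4),"circ",round(cx,4),round(cy,4),round(R,4),"rect",cv2.minAreaRect(q[:,:2].astype(np.float32)))
# crops
def crop(c,u,v,k=45): return cv2.resize(c["color"][v-k:v+k,u-k:u+k,::-1],(390,390),interpolation=cv2.INTER_CUBIC)
cv2.imwrite("pics/c.png",np.hstack([crop(a,236,218),crop(a,367,238)]))
```

```text
top cell 299 [0.5438 0.1605 0.0442] circ 0.544 0.1608 0.0279 rect ((0.5449851751327515, 0.1615244746208191), (0.053625792264938354, 0.053015317767858505), 87.90765380859375)
top spig 114 [ 0.4701 -0.2068  0.0797] circ 0.4699 -0.2073 0.0201 rect ((0.4714035987854004, -0.20746715366840363), (0.03179233521223068, 0.030462825670838356), 4.744925022125244)
top deck 838 [ 0.4685 -0.2055  0.0397] circ 0.4717 -0.2065 0.0652 rect ((0.4704294800758362, -0.20638921856880188), (0.10267151147127151, 0.09480157494544983), 81.2357177734375)
scene cell 236 [0.5409 0.1564 0.0433] circ 0.5435 0.1599 0.0304 rect ((0.542182445526123, 0.15894532203674316), (0.056190043687820435, 0.05597244203090668), 89.26860046386719)
scene spig 160 [ 0.4667 -0.2114  0.0792] circ 0.469 -0.209 0.0168 rect ((0.46833130717277527, -0.20960868895053864), (0.02900402620434761, 0.030392786487936974), 2.3849101066589355)
scene deck 1123 [ 0.4587 -0.2218  0.0395] circ 0.4683 -0.21 0.0636 rect ((0.4683620035648346, -0.21121102571487427), (0.09845520555973053, 0.09512045234441757), 80.65383911132812)
```

View pics/c.png

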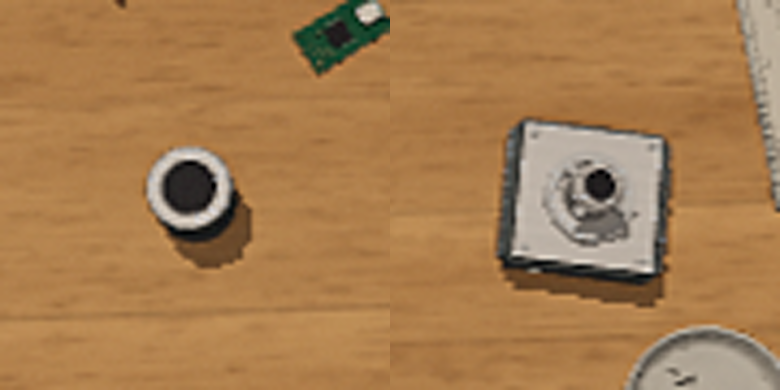

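Cell is at about (0.5435, 0.160) and the mount axis at about (0.469, -0.208). Moving above the cell.

drive_tool:
  moves:
    - {"delta_pos":[36,21.5,3],"claw":1}
    - {"delta_pos":[36,21.5,3]}
    - {"delta_pos":[36,21.5,3]}
    - {"delta_pos":[36,21.5,3]}
    - {"delta_pos":[36,21.5,3]}
    - {"delta_pos":[36,21.5,3]}
    - {"delta_pos":[36,21.5,3]}
    - {"delta_pos":[36,21.5,3]}
    - {"delta_pos":[36,21.5,3]}
    - {"delta_pos":[36,21.5,3]}
    - {"delta_pos":[36,21.5,3]}
    - {"delta_pos":[36,21.5,3]}

```text
invalid input
```

Run:
```python
from h import *
w=cap("wrist")
s=monitor.sense();print(s["time_s"],s["tcp_pos"],np.array(s["ee_rot"]).round(3),s["joints"])
print(np.array(w["extrinsics"]).round(3))
P=cloud(w);g=[.5435,.16]
m=(P[...,2]>.039)&(P[...,2]<.049)&(np.hypot(P[...,0]-g[0],P[...,1]-g[1])<.045)&(w["range_z"]>0);q=P[m]
if len(q)>5: print(len(q),q.mean(0),cv2.minEnclosingCircle(q[:,:2].astype(np.float32)))
save(w,"d.png")
```

```text
0.25 [0.25291059 0.57124942 0.22202542] [[ 0.914 -0.405 -0.   ]
 [-0.405 -0.914 -0.001]
 [ 0.     0.001 -1.   ]] [ 8.09351165e+01  2.20683407e+01  4.20839813e-01 -1.00731694e-02
 -6.84120875e+01 -1.48170545e+01]
[[-0.405 -0.883 -0.239  0.318]
 [-0.914  0.391  0.106  0.541]
 [ 0.     0.261 -0.965  0.384]
 [ 0.     0.     0.     1.   ]]
```

View pics/d.png

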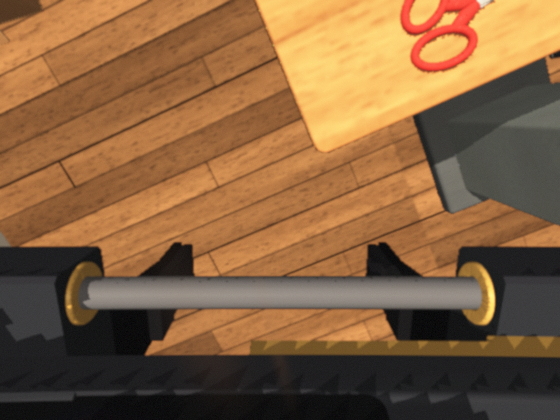

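That call was refused, probably because each row needs all its fields. The wrist view still shows the table corner with the scissors, and the fingers at about (175,290) and (385,290). Retrying with complete rows.

drive_tool:
  moves:
    - {"delta_pos":[36,21.5,3],"turn":0,"claw":1}
    - {"delta_pos":[36,21.5,3],"turn":0,"claw":1}
    - {"delta_pos":[36,21.5,3],"turn":0,"claw":1}
    - {"delta_pos":[36,21.5,3],"turn":0,"claw":1}
    - {"delta_pos":[36,21.5,3],"turn":0,"claw":1}
    - {"delta_pos":[36,21.5,3],"turn":0,"claw":1}
    - {"delta_pos":[36,21.5,3],"turn":0,"claw":1}
    - {"delta_pos":[36,21.5,3],"turn":0,"claw":1}
    - {"delta_pos":[36,21.5,3],"turn":0,"claw":1}
    - {"delta_pos":[36,21.5,3],"turn":0,"claw":1}
    - {"delta_pos":[18,10,0],"turn":0,"claw":1}
    - {"delta_pos":[0,0,0],"turn":0,"claw":1}

```text
time_s: 1.75
tcp_pos: [0.508, 0.2116, 0.1923]
ee_rot: [[0.913, -0.407, -0.0], [-0.407, -0.913, -0.0], [-0.0, 0.0, -1.0]]
wrist_force: [0.7, 0.1, -1.4]
gripper_width: 1.001
gripper_force: 0.0
```

```bash
cat > w.py <<'E'
from h import *
import sys
gx,gy,zl,zh,r=map(float,sys.argv[1:6])
w=cap("wrist")
s=monitor.sense();R=np.array(s["ee_rot"]);t=np.array(s["tcp_pos"]);print(s["time_s"],t,R.round(3),np.array(s["joints"]).round(1))
P=cloud(w)
m=(P[...,2]>zl)&(P[...,2]<zh)&(np.hypot(P[...,0]-gx,P[...,1]-gy)<r)&(w["range_z"]>0);q=P[m]
if len(q)>5:
    (x,y),rr=cv2.minEnclosingCircle(q[:,:2].astype(np.float32))
    k=cv2.fitEllipse(cv2.convexHull(q[:,:2].astype(np.float32)))
    print(len(q),q.mean(0).round(4),"circ",x,y,rr,"ell",k); d=np.array([x,y,zh])-t; print("tool delta mm",(R.T@d*1000).round(1))
save(w,sys.argv[6])
E
python3 w.py .5435 .16 .039 .049 .045 e.png
```

```text
1.8 [0.50763675 0.21233563 0.19240095] [[ 0.914 -0.406 -0.   ]
 [-0.406 -0.914  0.   ]
 [-0.     0.    -1.   ]] [ 39.6  16.2 -12.8  -0.  -61.1  26.5]
3191 [0.5453 0.16   0.045 ] circ 0.5449202060699463 0.16004212200641632 0.027868768200278282 ell ((0.5447653532028198, 0.16010348498821259), (0.05477343127131462, 0.055159371346235275), 129.25711059570312)
tool delta mm [ 55.3  32.6 143.4]
```

View pics/e.png

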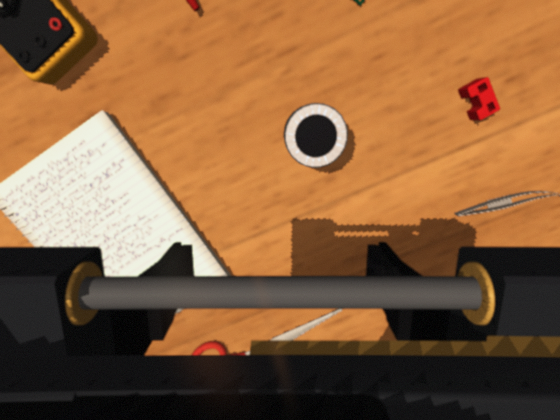

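The wrist view shows the cell's ring at (316,135), clear of the notebook and the red block. Moving over it and descending.

drive_tool:
  moves:
    - {"delta_pos":[27.5,16.2,30],"turn":0,"claw":1}
    - {"delta_pos":[27.5,16.2,30],"turn":0,"claw":1}
    - {"delta_pos":[0,0,30],"turn":0,"claw":1}
    - {"delta_pos":[0,0,30],"turn":0,"claw":1}
    - {"delta_pos":[0,0,20],"turn":0,"claw":1}
    - {"delta_pos":[0,0,20],"turn":0,"claw":1}
    - {"delta_pos":[0,0,15],"turn":0,"claw":1}
    - {"delta_pos":[0,0,6],"turn":0,"claw":1}
    - {"delta_pos":[0,0,0],"turn":0,"claw":1}

```text
time_s: 2.92
tcp_pos: [0.5447, 0.1611, 0.0115]
ee_rot: [[0.915, -0.404, -0.0], [-0.404, -0.915, -0.0], [0.0, 0.0, -1.0]]
wrist_force: [-0.1, 0.7, 0.7]
gripper_width: 1.002
gripper_force: 0.0
```

```bash
python3 w.py .5445 .16 .039 .049 .045 f.png
```

```text
2.975 [0.54503437 0.16120959 0.01197754] [[ 0.915 -0.404  0.001]
 [-0.404 -0.915  0.   ]
 [ 0.001 -0.001 -1.   ]] [ 32.8  30.1 -21.5   0.  -38.3  33.3]
8178 [0.5488 0.158  0.0448] circ 0.5444531440734863 0.16002143919467926 0.04500389099121094 ell ((0.5455736517906189, 0.15969252586364746), (0.053017355501651764, 0.09336796402931213), 156.84628295898438)
tool delta mm [ -0.    1.3 -37. ]
```

drive_tool:
  moves:
    - {"delta_pos":[0,1,0],"turn":0,"claw":1}
    - {"delta_pos":[0,0,0],"turn":0,"claw":0}
    - {"delta_pos":[0,0,0],"turn":0,"claw":0}
    - {"delta_pos":[0,0,0],"turn":0,"claw":0}
    - {"delta_pos":[0,0,0],"turn":0,"claw":0}
    - {"delta_pos":[0,0,0],"turn":0,"claw":0}
    - {"delta_pos":[0,0,0],"turn":0,"claw":0}

```text
time_s: 3.85
tcp_pos: [0.5444, 0.16, 0.0116]
ee_rot: [[0.914, -0.405, 0.0], [-0.405, -0.914, 0.0], [0.0, -0.0, -1.0]]
wrist_force: [1.5, -0.1, 0.9]
gripper_width: 0.627
gripper_force: 30.0
```

Gripped at 54.5 mm. Lifting and carrying it to a spot beside the mount for a close look.

drive_tool:
  moves:
    - {"delta_pos":[0,0,-20],"turn":0,"claw":0}
    - {"delta_pos":[0,0,-40],"turn":0,"claw":0}
    - {"delta_pos":[0,0,-40],"turn":0,"claw":0}
    - {"delta_pos":[-1,30,-40],"turn":0,"claw":0}
    - {"delta_pos":[-1,45,-40],"turn":0,"claw":0}
    - {"delta_pos":[-1,45,-8],"turn":0,"claw":0}
    - {"delta_pos":[-1,50,0],"turn":0,"claw":0}
    - {"delta_pos":[-1,50,0],"turn":0,"claw":0}
    - {"delta_pos":[-1,50,0],"turn":0,"claw":0}
    - {"delta_pos":[-1,50,0],"turn":0,"claw":0}
    - {"delta_pos":[-1,45,0],"turn":0,"claw":0}
    - {"delta_pos":[0,0,0],"turn":0,"claw":0}

```text
time_s: 5.35
tcp_pos: [0.387, -0.1723, 0.199]
ee_rot: [[0.912, -0.409, -0.002], [-0.409, -0.912, 0.001], [-0.002, 0.0, -1.0]]
wrist_force: [1.8, 0.3, -2.9]
gripper_width: 0.63
gripper_force: 30.0
```

```bash
python3 w.py .469 -.208 .074 .086 .03 g.png
```

```text
5.4 [ 0.38801675 -0.17138479  0.1991154 ] [[ 0.913 -0.408 -0.001]
 [-0.408 -0.913  0.   ]
 [-0.001 -0.    -1.   ]] [ -1.7   3.3 -27.9  -0.  -58.8  67.7]
1473 [ 0.4705 -0.2083  0.0803] circ 0.4702361822128296 -0.20965853333473206 0.018809188157320023 ell ((0.470535546541214, -0.20883165299892426), (0.03279433771967888, 0.0344790481030941), 133.73646545410156)
tool delta mm [ 90.8   1.4 113. ]
```

View pics/g.png

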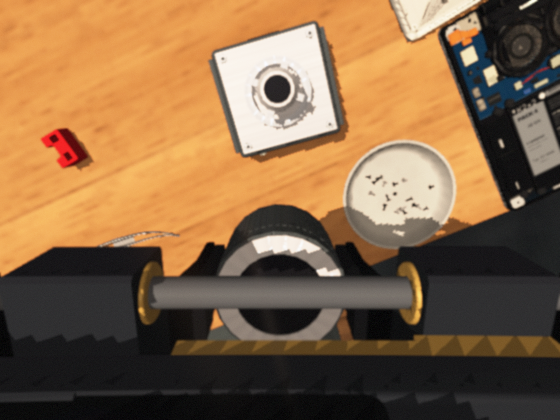

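The wrist view shows the spigot top at (277,87), the box around it, and the dish at (400,193) close by. I'll refine the spigot centre and look for the keys in an enlarged crop.

Run:
```python
from h import *
w=cap("wrist");s=monitor.sense();R=np.array(s["ee_rot"]);t=np.array(s["tcp_pos"])
g=cv2.cvtColor(w["color"],cv2.COLOR_RGB2GRAY)
m=np.zeros_like(g);m[67:110,257:300]=(g[67:110,257:300]<60)
n,l,st,ce=cv2.connectedComponentsWithStats(m);i=1+st[1:,4].argmax()
p=pts(w,ce[i],.081)[0];print(ce[i],st[i],p,(R.T@(p-t)*1000).round(1))
P=cloud(w)
for zl,zh,r in((.078,.084,.025),(.037,.043,.075),(.062,.073,.035)):
    q=P[(P[...,2]>zl)&(P[...,2]<zh)&(np.hypot(P[...,0]-.47,P[...,1]+.208)<r)&(w["range_z"]>0)]
    print(zl,len(q),np.median(q[:,2]),cv2.minAreaRect(q[:,:2].astype(np.float32)))
# held cell top rim
q=P[(abs(P[...,2]-t[2]-.0325)<.006)&(np.hypot(P[...,0]-t[0],P[...,1]-t[1])<.04)&(w["range_z"]>0)]
qq=(q-t)@R*1000;print("held",len(q),qq.min(0),qq.max(0))
c=w["color"][30:150,215:345,::-1];cv2.imwrite("pics/i.png",cv2.resize(c,None,fx=5,fy=4.99,interpolation=cv2.INTER_CUBIC)[:600])
```

```text
[278.68154158  89.52332657] [267  77  24  26 493] [ 0.47075624 -0.20839786  0.081     ] [ 90.3   1.1 118.2]
0.078 1216 0.0812931074381249 ((0.4705355763435364, -0.20850728452205658), (0.029007084667682648, 0.029498031362891197), 81.65575408935547)
0.037 7473 0.04021297713218541 ((0.4708998203277588, -0.20836347341537476), (0.09201280027627945, 0.09091895073652267), 79.09403991699219)
0.062 191 0.0719729133196848 ((0.470801442861557, -0.20810888707637787), (0.03428703919053078, 0.0339762419462204), 2.346484422683716)
held 8712 [-21.92518869 -37.39438023 -38.37685959] [ 28.01082428  38.35969571 -26.52115523]
```

View pics/i.png

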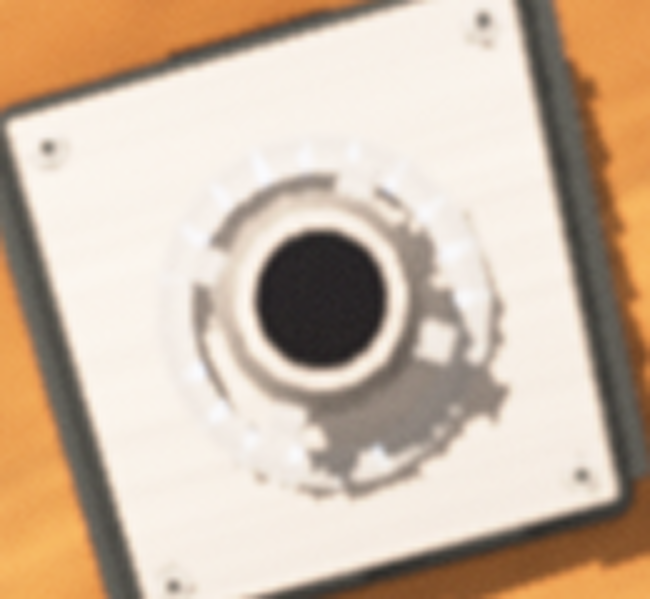

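Keys are faintly visible but the cell's keyways aren't, so I'll find the fit by turning. Moving over the mount (90, 1 mm in tool axes) and descending carefully.

drive_tool:
  moves:
    - {"delta_pos":[30,0.4,0],"turn":0,"claw":0}
    - {"delta_pos":[30,0.4,10],"turn":0,"claw":0}
    - {"delta_pos":[30,0.4,20],"turn":0,"claw":0}
    - {"delta_pos":[0,0,30],"turn":0,"claw":0}
    - {"delta_pos":[0,0,30],"turn":0,"claw":0}
    - {"delta_pos":[0,0,15],"turn":0,"claw":0}
    - {"delta_pos":[0,0,6],"turn":0,"claw":0}
    - {"delta_pos":[0,0,0],"turn":0,"claw":0}

```text
time_s: 6.45
tcp_pos: [0.4716, -0.2079, 0.089]
ee_rot: [[0.915, -0.404, 0.001], [-0.404, -0.915, -0.0], [0.001, -0.0, -1.0]]
wrist_force: [-0.1, -0.5, -0.6]
gripper_width: 0.627
gripper_force: 30.0
```

drive_tool:
  moves:
    - {"delta_pos":[-0.8,0.5,4],"turn":0,"claw":0}
    - {"delta_pos":[0,0,4],"turn":0,"claw":0}
    - {"delta_pos":[0,0,4],"turn":0,"claw":0}
    - {"delta_pos":[0,0,4],"turn":0,"claw":0}
    - {"delta_pos":[0,0,0],"turn":0,"claw":0}
    - {"delta_pos":[0,0,0],"turn":0,"claw":0}

```text
time_s: 7.2
tcp_pos: [0.4702, -0.2083, 0.0726]
ee_rot: [[0.914, -0.405, 0.0], [-0.405, -0.914, -0.0], [0.0, 0.0, -1.0]]
wrist_force: [0.8, -0.3, -2.2]
gripper_width: 0.625
gripper_force: 30.0
```

drive_tool:
  moves:
    - {"delta_pos":[0,0,2],"turn":0,"claw":0}
    - {"delta_pos":[0,0,1.5],"turn":0,"claw":0}
    - {"delta_pos":[0,0,0],"turn":0,"claw":0}
    - {"delta_pos":[0,0,0],"turn":0,"claw":0}

```text
time_s: 7.7
tcp_pos: [0.4702, -0.2083, 0.0692]
ee_rot: [[0.914, -0.405, 0.0], [-0.405, -0.914, -0.0], [0.0, 0.0, -1.0]]
wrist_force: [0.2, 0.1, -0.8]
gripper_width: 0.629
gripper_force: 30.0
```

drive_tool:
  moves:
    - {"delta_pos":[0,0,0.5],"turn":0,"claw":0}
    - {"delta_pos":[0,0,0.5],"turn":0,"claw":0}
    - {"delta_pos":[0,0,0],"turn":0,"claw":0}
    - {"delta_pos":[0,0,0],"turn":0,"claw":0}

```text
time_s: 8.2
tcp_pos: [0.4704, -0.2081, 0.068]
ee_rot: [[0.914, -0.405, 0.001], [-0.405, -0.914, 0.0], [0.0, -0.0, -1.0]]
wrist_force: [0.1, 0.4, 0.0]
gripper_width: 0.627
gripper_force: 30.0
```

drive_tool:
  moves:
    - {"delta_pos":[0,0,0.7],"turn":0,"claw":0}
    - {"delta_pos":[0,0,0.7],"turn":0,"claw":0}
    - {"delta_pos":[0,0,0],"turn":0,"claw":0}
    - {"delta_pos":[0,0,0],"turn":0,"claw":0}

```text
time_s: 8.7
tcp_pos: [0.4703, -0.2081, 0.0667]
ee_rot: [[0.914, -0.405, 0.001], [-0.405, -0.914, 0.0], [0.0, -0.0, -1.0]]
wrist_force: [0.8, 3.5, 0.3]
gripper_width: 0.634
gripper_force: 30.0
```

drive_tool:
  moves:
    - {"delta_pos":[0,0,0.7],"turn":0,"claw":0}
    - {"delta_pos":[0,0,0.7],"turn":0,"claw":0}
    - {"delta_pos":[0,0,0],"turn":0,"claw":0}
    - {"delta_pos":[0,0,0],"turn":0,"claw":0}

```text
time_s: 9.2
tcp_pos: [0.4704, -0.2081, 0.0654]
ee_rot: [[0.914, -0.405, 0.001], [-0.405, -0.914, 0.0], [0.001, -0.0, -1.0]]
wrist_force: [0.6, 4.7, 1.8]
gripper_width: 0.627
gripper_force: 30.0
```

Run:
```python
from h import *
F=[]
for i in range(3):
    b=cap("scene");s=monitor.sense();print(s["wrist_force"].round(1) if hasattr(s["wrist_force"],'round') else s["wrist_force"],s["moment"],s["tcp_pos"])
E=np.linalg.inv(np.array(b["extrinsics"]))
p=cv2.projectPoints(np.array([[.4702,-.2082,.07]]),cv2.Rodrigues(E[:3,:3])[0],E[:3,3],b["K"],np.array(b["dist"],float))[0].ravel().astype(int);print(p)
u,v=p;cv2.imwrite("pics/j.png",cv2.resize(b["color"][v-60:v+40,u-60:u+60,::-1],(720,600),interpolation=cv2.INTER_CUBIC))
```

```text
[0.8 4.9 2.2] [ 1.58179799 -0.30269367 -0.11382391] [ 0.47037583 -0.20812149  0.06535505]
[0.5 5.  2.6] [ 1.4314263  -0.27931437 -0.180409  ] [ 0.47037108 -0.20814103  0.06534959]
[0.2 4.5 1.4] [ 1.50690142 -0.26674013 -0.14658817] [ 0.47038196 -0.20811812  0.0653581 ]
[308 283]
```

View pics/j.png

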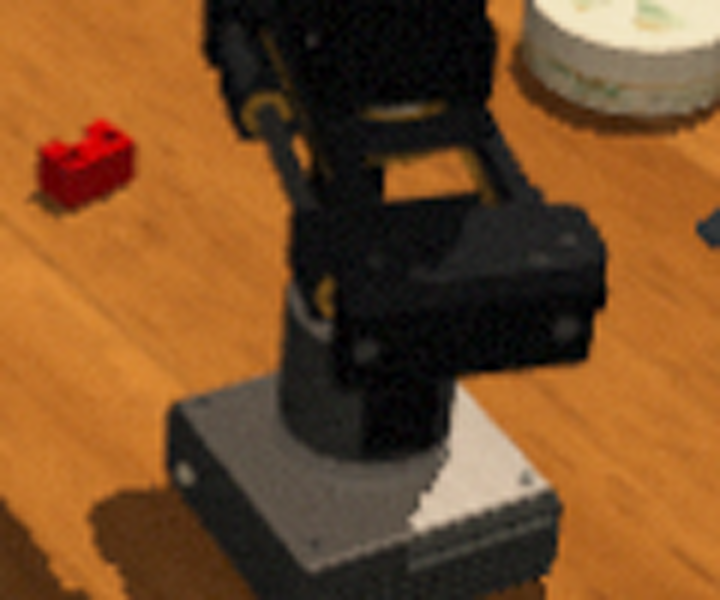

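The scene view shows the cell upright over the spigot, with its lower edge still above the ring at about (370,455). There's almost no vertical force but 5 N in +y. The flange may already be partly in the keys, so I'll ease the sideways load.

drive_tool:
  moves:
    - {"delta_pos":[-0.4,-0.9,0],"turn":0,"claw":0}
    - {"delta_pos":[0,0,0],"turn":0,"claw":0}
    - {"delta_pos":[0,0,0],"turn":0,"claw":0}

```text
time_s: 9.72
tcp_pos: [0.4703, -0.2076, 0.0652]
ee_rot: [[0.914, -0.405, 0.0], [-0.405, -0.914, -0.0], [0.001, 0.0, -1.0]]
wrist_force: [1.7, -0.1, 0.4]
gripper_width: 0.627
gripper_force: 30.0
```

drive_tool:
  moves:
    - {"delta_pos":[0,0,1],"turn":0,"claw":0}
    - {"delta_pos":[0,0,0],"turn":0,"claw":0}
    - {"delta_pos":[0,0,0],"turn":0,"claw":0}

```text
time_s: 10.1
tcp_pos: [0.4703, -0.2075, 0.0643]
ee_rot: [[0.914, -0.405, 0.0], [-0.405, -0.914, -0.0], [0.0, 0.0, -1.0]]
wrist_force: [1.7, -1.1, -0.2]
gripper_width: 0.628
gripper_force: 30.0
```

drive_tool:
  moves:
    - {"delta_pos":[0,0,0.8],"turn":0,"claw":0}
    - {"delta_pos":[0,0,0.8],"turn":0,"claw":0}
    - {"delta_pos":[0,0,0],"turn":0,"claw":0}
    - {"delta_pos":[0,0,0],"turn":0,"claw":0}

```text
time_s: 10.6
tcp_pos: [0.4703, -0.2074, 0.0627]
ee_rot: [[0.914, -0.405, 0.0], [-0.405, -0.914, -0.0], [0.0, 0.0, -1.0]]
wrist_force: [1.9, -2.1, 0.8]
gripper_width: 0.629
gripper_force: 30.0
```

Run:
```python
from h import *
for i in range(4):
    w=cap("wrist");s=monitor.sense();print(np.round(s["wrist_force"],1),np.round(s["moment"],2),s["tcp_pos"])
R=np.array(s["ee_rot"]);t=np.array(s["tcp_pos"]);P=cloud(w)
q=P[(np.hypot(P[...,0]-t[0],P[...,1]-t[1])<.024)&(w["range_z"]>0)];z=(q[:,2]-t[2])*1000
print(np.histogram(z,bins=np.arange(20,46,1.5)))
save(w,"k.png")
```

```text
[ 1.7 -1.9  0.8] [-0.6  -0.61 -0.12] [ 0.47030402 -0.20741375  0.06276764]
[ 2.8 -2.   1. ] [-0.65 -0.6  -0.11] [ 0.47029983 -0.20740476  0.06275224]
[ 1.4 -2.5  1. ] [-0.63 -0.61 -0.13] [ 0.47031309 -0.20739501  0.06275882]
[ 1.2 -2.2  1.6] [-0.65 -0.59 -0.09] [ 0.4702945  -0.20740128  0.06275161]
(array([   0,    0,    0,    0,    0,    0,    0,   73, 3053, 2422,   33,
          0,    0,    0,    0,    0,    0]), array([20. , 21.5, 23. , 24.5, 26. , 27.5, 29. , 30.5, 32. , 33.5, 35. ,
       36.5, 38. , 39.5, 41. , 42.5, 44. , 45.5]))
```

View pics/k.png

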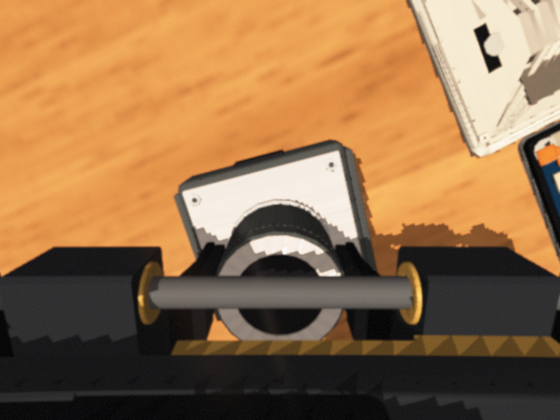

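The wrist view shows the cell (ring at 280,285) still square in the gripper, with its top 33 mm above the tips as at the grasp. It hasn't slid, so the flange is 7 mm below the key tops: the keyways happened to line up. Continuing down onto the spring ring.

drive_tool:
  moves:
    - {"delta_pos":[0.3,0.3,0.8],"turn":0,"claw":0}
    - {"delta_pos":[0,0,0.8],"turn":0,"claw":0}
    - {"delta_pos":[0,0,0.8],"turn":0,"claw":0}
    - {"delta_pos":[0,0,0],"turn":0,"claw":0}
    - {"delta_pos":[0,0,0],"turn":0,"claw":0}

```text
time_s: 11.42
tcp_pos: [0.4703, -0.2075, 0.0602]
ee_rot: [[0.914, -0.405, 0.0], [-0.405, -0.914, 0.0], [0.0, -0.0, -1.0]]
wrist_force: [2.7, -0.1, 0.3]
gripper_width: 0.628
gripper_force: 30.0
```

drive_tool:
  moves:
    - {"delta_pos":[0,0,0.8],"turn":0,"claw":0}
    - {"delta_pos":[0,0,0.8],"turn":0,"claw":0}
    - {"delta_pos":[0,0,0],"turn":0,"claw":0}
    - {"delta_pos":[0,0,0],"turn":0,"claw":0}

```text
time_s: 11.92
tcp_pos: [0.4704, -0.2076, 0.0592]
ee_rot: [[0.914, -0.405, 0.0], [-0.405, -0.914, -0.0], [0.0, -0.0, -1.0]]
wrist_force: [0.9, 0.8, 5.5]
gripper_width: 0.628
gripper_force: 30.0
```

Ring contact: 5.5 N at tip height 59 mm, as expected. Pressing on.

drive_tool:
  moves:
    - {"delta_pos":[0,0,0.8],"turn":0,"claw":0}
    - {"delta_pos":[0,0,0.8],"turn":0,"claw":0}
    - {"delta_pos":[0,0,0.8],"turn":0,"claw":0}
    - {"delta_pos":[0,0,0.8],"turn":0,"claw":0}
    - {"delta_pos":[0,0,0],"turn":0,"claw":0}
    - {"delta_pos":[0,0,0],"turn":0,"claw":0}

```text
time_s: 12.68
tcp_pos: [0.4704, -0.2076, 0.0563]
ee_rot: [[0.914, -0.405, 0.0], [-0.405, -0.914, -0.0], [0.0, -0.0, -1.0]]
wrist_force: [1.0, 1.6, 6.5]
gripper_width: 0.634
gripper_force: 30.0
```

drive_tool:
  moves:
    - {"delta_pos":[0,0,0.8],"turn":0,"claw":0}
    - {"delta_pos":[0,0,0.8],"turn":0,"claw":0}
    - {"delta_pos":[0,0,0],"turn":0,"claw":0}
    - {"delta_pos":[0,0,0],"turn":0,"claw":0}

```text
time_s: 13.18
tcp_pos: [0.4704, -0.2076, 0.0548]
ee_rot: [[0.915, -0.404, 0.0], [-0.404, -0.915, -0.0], [0.0, 0.0, -1.0]]
wrist_force: [-0.0, 1.8, 7.5]
gripper_width: 0.627
gripper_force: 30.0
```

drive_tool:
  moves:
    - {"delta_pos":[0,0,0.6],"turn":0,"claw":0}
    - {"delta_pos":[0,0,0.6],"turn":0,"claw":0}
    - {"delta_pos":[0,0,0],"turn":0,"claw":0}
    - {"delta_pos":[0,0,0],"turn":0,"claw":0}

```text
time_s: 13.68
tcp_pos: [0.4704, -0.2076, 0.0545]
ee_rot: [[0.915, -0.404, 0.0], [-0.404, -0.915, -0.0], [0.001, 0.0, -1.0]]
wrist_force: [-0.9, 2.9, 13.4]
gripper_width: 0.63
gripper_force: 30.0
```

A hard stop: 13 N, and only 0.3 mm of travel for 1.2 mm commanded. One small extra push for margin, then a check that it holds.

drive_tool:
  moves:
    - {"delta_pos":[0,0,0.3],"turn":0,"claw":0}
    - {"delta_pos":[0,0,0],"turn":0,"claw":0}
    - {"delta_pos":[0,0,0],"turn":0,"claw":0}
    - {"delta_pos":[0,0,0],"turn":0,"claw":0}
    - {"delta_pos":[0,0,0],"turn":0,"claw":0}
    - {"delta_pos":[0,0,0],"turn":0,"claw":0}
    - {"delta_pos":[0,0,0],"turn":0,"claw":0}

```text
time_s: 14.55
tcp_pos: [0.4704, -0.2076, 0.0545]
ee_rot: [[0.915, -0.404, 0.001], [-0.404, -0.915, -0.0], [0.001, 0.0, -1.0]]
wrist_force: [-2.4, 3.1, 15.0]
gripper_width: 0.628
gripper_force: 30.0
```

Run:
```python
from h import *
w=cap("wrist")
for i in range(3):
    w=cap("wrist");s=monitor.sense();print(np.round(s["wrist_force"],1),s["tcp_pos"],s["gripper_force"])
t=np.array(s["tcp_pos"]);P=cloud(w)
q=P[(np.hypot(P[...,0]-t[0],P[...,1]-t[1])<.024)&(w["range_z"]>0)];z=(q[:,2]-t[2])*1000
print(np.median(z),np.median(q[:,2]),np.histogram(z,bins=np.arange(29,40,1.5))[0])
```

```text
[-2.4  4.  16.8] [ 0.47039441 -0.20763008  0.05448576] 30.00037176627302
[-2.6  4.5 16.8] [ 0.47039941 -0.20765772  0.05449332] 30.00039950660721
[-1.2  3.3 15.4] [ 0.4703971  -0.20760655  0.0544799 ] 30.000435909278167
33.5197212045978 0.08799962116589122 [   0   53 2783 2709   43    0    0]
```

Steady at 16 N against the stop, grip 30 N, no slip. The tip height matches the home position, so I'm handing in.

```bash
python3 -c "
from station import ticket
print(ticket.finish_job())"
```

```text
the job is handed in; nothing more can be done
None
```

The lens cell is on the spigot, keyed, pressed home against the hard stop (about 16 N down) and still gripped at 30 N; its keyways were already lined up, so no turn was needed, and I handed the job in at about 15 s without seeing the verdict.

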